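# Press the bush into the spindle cap with ratchet pliers

## Task

Press the metal bush fully home in the plastic spindle cap with the ratchet pliers: swing the looped handle shut until the bush is fully home and the ratchet holds the handle shut on its own when you let go. Then press the flat thumb plate down sideways to free the teeth, so that the looped handle springs fully open again with the bush still home. Be gentle: never lean on the pliers with more than 25 N, and leave the other things on the mantel where they are.

Things in the scene. Friction and masses are not known exactly. Their poses are not given: they have to be found in the camera images.
- clamp: steel scissor-type ratchet press pliers fixed on a wooden block 112 x 84 x 30 mm (x = -34 to +78 mm). Does not move. Origin on the mantel under the pivot; z up; jaws to +x, the two handles to -x: looped handle on the +y side, thumb plate on the -y side. Handle bars are level, centred 60 mm above the mantel, with nothing beneath them beyond x = -40 mm.
- pivot (a point): pivot of the pliers, at clamp (0, 0, 60) mm. The looped handle swings about it in the level plane, positive about z to close. A curved toothed strip on that handle, 95 mm from the pivot, passes above the shank of the thumb plate's handle (strip top 74 mm above the mantel) and catches a small pawl there: the ratchet.
- anvil_seat (a point): nominal mouth of the off-white plastic spindle cap (25 mm across, axis along the clamp's y), at clamp (46, 2, 60) mm. The adjustable steel anvil on its +y side holds it; the true setting along y differs by up to 2.5 mm either way each time, so the handle position at which the bush is home is not known beforehand and must be felt.
- bow (a point): centre of the finger loop of the moving handle (10 mm round bar, 60 x 36 mm outside, long axis roughly along clamp x), 60 mm up. Open: clamp (-115, +75) mm; shut: about (-132, +38). Push its +y side towards -y to close. Takes up to 10 N, jerking at each click (6 mm apart); once the bush is home, 2 N more per mm. A steady 15 N means home; over 25 N is too much. Springs open if not latched.
- thumb_plate (a point): middle of the top face of the flat thumb plate, 40 x 34 x 8 mm, at the end of the other handle, at clamp (-127, -30) mm, 64 mm above the mantel. It gives only downwards, on a spring: 2 N to start it, 5 N at its stop 8 mm down. About 5 mm down frees the teeth and the looped handle springs open by itself. Let go, it comes back up.
- jaw (a joint): angle of the moving jaw, rad: 0 = fully open, grows as it closes; 0.18 to 0.31 with the bush pressed home (depending on the anvil). The ratchet has seven teeth, 0.042 rad apart, the first catching at 0.12; when let go the jaw drops back to the last tooth passed.
- bush (a joint): how far the aluminium bush (14 mm across, lying along the clamp's y between the jaws) has been pressed in, m: 0 to 0.002 at the start, 0.006 = fully home, flush in the cap. It is stiff and stays where it is pushed.
- weight: black ceramic record weight, round, 76 mm across, 48 mm high, origin under its centre; leave alone
- tumbler: stainless steel tumbler, 74 mm across, 95 mm high, origin under its centre; leave alone
- stand: wooden record stand, slotted, 170 x 90 x 68 mm high, origin under its centre; leave alone

How it is judged:
On the way, in this order (a step that is already met when the one before it is completed fails the run):
1. the bush is home and the ratchet alone holds the handle shut, nothing touching the pliers (value of joint bush above 0.005 m and value of joint jaw above 0.13 rad and contact force between each of the fingers, the arm and clamp below 0.2 N), for 0.5 s.
2. the ratchet is released and the jaws are open (value of joint jaw below 0.03 rad), for 0.1 s.
At the end, for the whole second after the job is handed in: the bush is within 1 mm of fully home, the jaws stand open (within 0.03 rad of the open stop) and still, and nothing touches the pliers (value of joint bush above 0.005 m and value of joint jaw below 0.03 rad and velocity of joint jaw below 0.05 rad/s).
It fails at once if the robot leans on the pliers with more than 25 N (contact force between any of the fingers, the arm and clamp above 25 N).
It fails at once if a bystander is moved by more than 15 mm (distance of any of weight, tumbler, stand from where it was at the start of the episode above 0.015 m).
It also fails if it takes over 51 s, if anything falls off the work surface, if the arm or the gripper's body presses on something with over 40 N, if the wrist force passes 120 N, or if a joint passes its speed limit or range.

## Robot

A 6-joint arm with a two-finger parallel gripper is mounted at the origin on the work surface. World frame = base frame: x ahead of the robot, y to its left, z up, the work surface at z = 0. Lengths are in m, angles in rad, forces in N, time in s.
With the tool pointing down it reaches from about 0.375 to 0.9 m from the base axis. Payload 3.1 kg.
Tool frame: the origin (TCP) lies on the centre line of the jaws, within the pads' length; the fingertips stand manip.finger_overhang ahead of it and the grasp point (between the pads) lies 11 mm behind it (manip.finger_overhang is the distance from the TCP to the fingertips, in m); y points along the fingers, z is the direction in which the jaws open and shut, and the axes are right-handed (so a half turn about y gives the same grasp; the last joint's range is limited). The gripper opens to 85 mm and grips with 20 to 120 N. Pads are 22 mm wide; open, the fingers measure 114 mm over their backs; the gripper's body (76 mm by 85 mm) begins 54 mm behind the grasp point. The pads swing forward as they close: fully open they stand 13 mm farther back than shut.
Start: joints at [-1.486, 0.527, 1.433, -0, 1.181, -0.178], TCP at [0.162, -0.604, 0.239] pointing down, gripper open.
Joint ranges: [-3.08, 3.08], [-0.75, 2.2], [0.22, 2.44], [-1.43, 4.57], [0, 2.65], [-2.85, 2.85]. Speed limits (rad/s): [2.79, 2.79, 3.14, 3.14, 3.14, 3.14].

## Interface

Orientations are given as a unit quaternion [x, y, z, w].
In Python, from station import manip gives the robot as it stands.
- The arm moves only by the tool send_rows, never from a script. Its argument "plan" is a list of rows, each an object with "linear": the shift along the tool's x, y, z in units of 30 mm (1.0 is 30 mm), a list of three; "roll": the turn about the tool's y in units of 6 degrees (1.0 is 6 degrees). In form: [{"linear": [tx, ty, tz], "roll": roll}, ...]. A call has exactly 5 rows; each row shifts and turns the commanded pose from where the row before left it, along the tool's axes as they then stand; what a row does not reach is not made up. A row lasts 1/8 s, in which the tool goes at most 62.5 mm and 10.7 degrees, less where a joint would pass 70% of its speed; a pose out of reach is approached as far as the arm can. A call is refused whole if a number of a shift passes 1 or a number of a turn 1, either way. A call with a gripper value outside its range is refused whole. "claw" is the finger opening in mm, from 0 to 85.4, set as the call begins (left out, the last holds). The fingers move at their own pace and stop on an object; "force" is the grip in N (left out, the last holds). Time passes only in rows, so rows that do not move let the fingers close, or fill a call up. It gives the time, the measured TCP pose, the force and the opening at its end, in the units of the state.
- manip.sense(): the state, without advancing time (a new reading comes with each control period).
- manip.snapshot(name): name is "scene" or "top"; returns the picture (384x512x3 uint8, blue, green, red); there is no depth.
- manip.get_calibration(name): a dict with "fovy" (degrees; the focal length in pixels is half the picture's height over the tangent of half this angle, whatever the lens; pixels are square), "cx", "cy" (the principal point, pixels), "cam_to_world" (4x4, takes a point from camera to world coordinates). Camera axes: x right, y down, z forward; pixel columns grow to the right and rows downward; lengths in m; the calibration is good to about 2 mm. A picture is of the moment at which its call begins. get_calibration takes no time and is no camera call.
- manip.sign_off(): hands the job in, once; it reports no verdict.
Trained networks look in the newest picture that a camera, given by its name, has taken for a name from the list of things; names that differ only in an ending like _2 or _b are one class to them, and where a whole thing is asked for, a point or a joint stands for the part that bears it (a point fixed in the world has none). Each returns a list of dicts, best first, with "p" (0 to 1); they miss things now and then, are a little off and sometimes report something else, mostly with a low value. They report only what shows in the picture. A call takes as long as a camera call.
- manip.look_for(camera, query): "extent" ([left, top, right, bottom] in pixels, round what is visible of it).
The state is a dict: "t": time; "q": joint angles; "qd": joint speeds; "tau": joint torques, N m; "tcp_pos": TCP position; "tool_rot": TCP orientation; "force": force on the tool from outside, world axes, zero at the start; "ft_torque": the same for the moment, N m; "finger_gap": opening from 0.0 (shut) to 1.0 (fully open).
Only numpy, scipy, OpenCV 4.12 (cv2) and the standard library are available. Lean on these libraries where they do the work, as an engineer would, in place of code of your own. Each camera call takes 0.05 s, during which the arm holds its last target.

## Working session

There is one attempt and no reset: what is moved stays moved. The work goes in short steps, Python scripts to look and compute and a tool call to move; the robot and the scene stay as the last step left them, time stands still between calls to the robot, and variables do not carry over. Pictures are saved under pics/ and viewed, and the job is handed in when it is done.

Besides the shell and the picture viewer there is one more tool, called after "Request:" by a JSON object that holds its "name" and its "arguments", one argument or row to a line. send_rows: Moves the arm, as the interface text tells. Its arguments: {"type":"object","properties":{"plan":{"type":"array"},"claw":{"type":"number"},"force":{"type":"number"}},"required":["plan"]}

```bash
ls; mkdir -p pics; python3 - <<'E'
from station import manip
import cv2
s=manip.sense();print(s['t'],s['tcp_pos'],s['tool_rot'],s['force'],s['finger_gap'],manip.finger_overhang)
for n in("scene","top"):
    cv2.imwrite(f"pics/{n}0.png",manip.snapshot(n));c=manip.get_calibration(n);print(n,c)
    for q in("clamp","bow","thumb_plate","pivot","weight","tumbler","stand"):
        print(q,[(d['p'],d['extent']) for d in manip.look_for(n,q)][:2])
print(manip.sense()['t'])
E
```

```text
pics
0.0 [ 0.16233761 -0.60280195  0.23832571] [-0.09260055  0.70179411 -0.7002285   0.09268335] [ 1.11396574  0.13598164 -0.50644033] 1.002543809678495 0.008
scene {'fovy': 55.27825218444651, 'cx': 253.1499836201488, 'cy': 187.78856711034828, 'cam_to_world': array([[ 0.45984856,  0.58587413, -0.66730114,  1.18387111],
       [ 0.88777117, -0.32027703,  0.33058278, -0.26182796],
       [-0.02004133, -0.74442873, -0.66740109,  0.68956773],
       [ 0.        ,  0.        ,  0.        ,  1.        ]])}
clamp [(0.61, [171.6, 180.5, 258.2, 271.6])]
bow [(0.86, [192.9, 179.7, 223.7, 222.4])]
thumb_plate [(0.61, [169.1, 198.3, 214.5, 221.1])]
pivot [(0.82, [171.6, 177.9, 260.0, 269.1])]
weight [(0.96, [94.1, 232.5, 132.5, 264.0])]
tumbler [(0.7, [334.7, 147.3, 369.4, 189.6]), (0.56, [193.7, 181.3, 234.4, 242.8])]
stand [(0.86, [309.9, 110.8, 369.8, 153.2])]
top {'fovy': 45.69478433286901, 'cx': 258.4797884928999, 'cy': 193.82543567846577, 'cam_to_world': array([[ 0.01493419, -0.99784253,  0.06393161,  0.46307525],
       [-0.99988436, -0.01508718, -0.00191085,  0.02903823],
       [ 0.00287128, -0.06389568, -0.99795245,  1.37357513],
       [ 0.        ,  0.        ,  0.        ,  1.        ]])}
clamp [(0.88, [274.7, 138.4, 323.2, 218.7]), (0.67, [142.2, 156.8, 168.2, 185.2])]
bow [(0.72, [275.6, 169.7, 308.5, 218.7])]
thumb_plate [(0.5, [296.8, 172.5, 324.4, 211.0])]
pivot [(0.76, [273.3, 138.1, 323.0, 218.7])]
weight [(0.81, [358.2, 192.4, 383.0, 213.7])]
tumbler [(0.79, [139.6, 159.0, 169.2, 187.7])]
stand [(0.72, [97.6, 200.5, 145.5, 261.1]), (0.25, [274.1, 137.0, 323.6, 221.1])]
0.8
```

```bash
python3 - <<'E'
import cv2
a=cv2.imread("pics/top0.png")[125:230,250:340]
cv2.imwrite("pics/topc.png",cv2.resize(a,None,fx=5.7,fy=5.7,interpolation=cv2.INTER_CUBIC))
a=cv2.imread("pics/scene0.png")[165:285,150:290]
cv2.imwrite("pics/scenec.png",cv2.resize(a,None,fx=5,fy=5,interpolation=cv2.INTER_CUBIC))
E
```

```text
(no output)
```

View pics/topc.png

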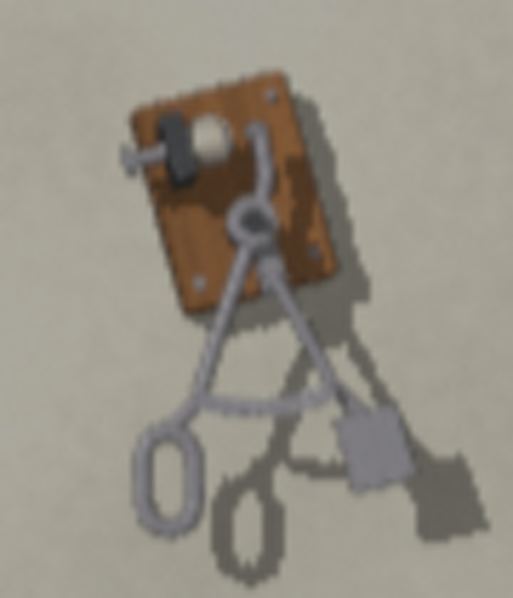

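View pics/scenec.png

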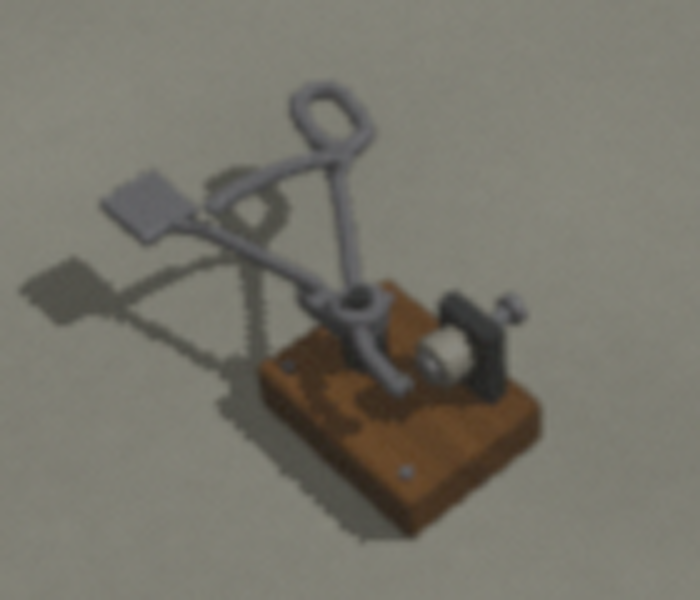

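View pics/scene0.png

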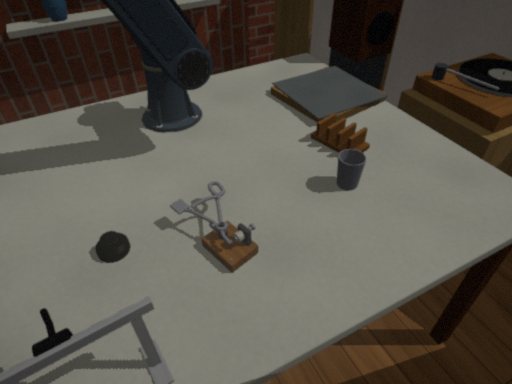

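```bash
cat > h.py <<'E'
import numpy as np
from station import manip
from scipy.spatial.transform import Rotation as R
def proj(n,P):
    c=manip.get_calibration(n);T=np.linalg.inv(c['cam_to_world']);f=192/np.tan(np.radians(c['fovy']/2))
    p=P@T[:3,:3].T+T[:3,3];return np.c_[c['cx']+f*p[:,0]/p[:,2],c['cy']+f*p[:,1]/p[:,2]]
def cw(v,P):
    P=np.atleast_2d(np.array(P,float));c,s=np.cos(v[2]),np.sin(v[2])
    return np.c_[v[0]+c*P[:,0]-s*P[:,1],v[1]+s*P[:,0]+c*P[:,1],P[:,2]]
E
python3 - <<'E'
from h import *
from scipy.optimize import least_squares
C=np.array([[0,0,68],[-127,-30,64],[-115,75,62],[78,42,30],[78,-42,30],[-34,-42,30],[-34,42,30]])/1e3
top=np.array([[251,222],[375,447],[168,477],[133,108],[282,72],[340,272],[188,315]])/5.7+[250,125]
sc=np.array([[360,300],[148,207],[333,118],[540,405],[415,495],[262,365],[390,285]])/5+[150,165]
f=lambda v:np.r_[(proj("top",cw(v,C))-top),(proj("scene",cw(v,C))-sc)].ravel()
for g in (lambda v:f(v),lambda v:f(v)[:14],lambda v:f(v)[14:]):
    r=least_squares(g,[0.45,0,0.2],loss='soft_l1');print(r.x);print(r.fun.reshape(-1,2).round(1).tolist())
v=least_squares(f,[.45,0,.2],loss='soft_l1').x
np.save("v.npy",v)
print(cw(v,[[0,0,.06],[-.115,.075,.06],[-.132,.038,.06],[-.127,-.03,.064]]).round(4))
s=manip.sense();print(R.from_quat(s['tool_rot']).as_matrix().round(3))
E
```

```text
[ 0.63821742 -0.07443636  0.27955633]
[[-0.1, -1.3], [-0.1, -0.9], [-0.2, -0.6], [-1.0, -1.0], [0.1, -2.0], [-0.0, -1.0], [-0.7, -1.2], [-0.3, -1.0], [-0.3, -2.4], [-0.9, -1.7], [0.7, -2.4], [-1.9, 0.6], [-2.4, -1.5], [-0.8, -3.7]]
[ 0.63493171 -0.07531817  0.27677299]
[[0.2, -0.1], [0.0, 0.3], [0.0, 0.5], [-0.6, 0.0], [0.4, -0.9], [0.3, 0.1], [-0.4, -0.1]]
[ 0.64419417 -0.07457704  0.28602241]
[[0.7, 0.7], [0.2, -0.6], [-0.3, -0.3], [1.9, -0.7], [-0.6, 2.5], [-1.5, 0.4], [-0.0, -2.1]]
[[ 0.6382 -0.0744  0.06  ]
 [ 0.507  -0.0341  0.06  ]
 [ 0.5009 -0.0743  0.06  ]
 [ 0.5244 -0.1383  0.064 ]]
[[-0.966  0.     0.26 ]
 [-0.26  -0.    -0.966]
 [-0.    -1.     0.   ]]
```

```bash
cat >> h.py <<'E'
V=np.array([0.6365,-0.0752,0.278])
def st(p=True):
    s=manip.sense();T=R.from_quat(s['tool_rot']).as_matrix();c,sn=np.cos(V[2]),np.sin(V[2]);d=s['tcp_pos']-np.array([V[0],V[1],0])
    cl=np.array([c*d[0]+sn*d[1],-sn*d[0]+c*d[1],d[2]])
    if p: print("t",round(s['t'],2),"clamp mm",(cl*1e3).round(1),"Ftool",(T.T@s['force']).round(2),"gap",round(s['finger_gap'],3))
    return s,T,cl
def to(x,y,z):
    s,T,cl=st()
    w=cw(V,[[x/1e3,y/1e3,z/1e3]])[0]
    print("units",(T.T@(w-s['tcp_pos'])/.03).round(2))
E
python3 -c "
from h import *
to(-118,140,170)"
```

```text
t 0.8 clamp mm [-600.9 -377.9  239.3] Ftool [-0.64 -1.22  0.42] gap 1.001
units [-15.83   2.31 -17.51]
```

Request:
{"name": "send_rows", "arguments": {
  "plan": [
    {"linear":[-0.8,0.1,-0.88],"roll":0},
    {"linear":[-0.8,0.1,-0.88],"roll":0},
    {"linear":[-0.8,0.1,-0.88],"roll":0},
    {"linear":[-0.8,0.1,-0.88],"roll":0},
    {"linear":[-0.8,0.1,-0.88],"roll":0}
  ],
  "claw": 0
}}

```text
t: 1.42
tcp_pos: [0.2444, -0.444, 0.2244]
tool_rot: [0.092, -0.701, 0.701, -0.093]
force: [0.7, 0.4, -0.4]
finger_gap: -0.001
```

Request:
{"name": "send_rows", "arguments": {
  "plan": [
    {"linear":[-0.8,0.1,-0.88],"roll":0},
    {"linear":[-0.8,0.1,-0.88],"roll":0},
    {"linear":[-0.8,0.1,-0.88],"roll":0},
    {"linear":[-0.8,0.1,-0.88],"roll":0},
    {"linear":[-0.8,0.1,-0.88],"roll":0}
  ]
}}

```text
t: 2.05
tcp_pos: [0.3261, -0.2854, 0.2095]
tool_rot: [0.092, -0.701, 0.701, -0.093]
force: [0.0, -0.2, 0.7]
finger_gap: 0.0
```

Request:
{"name": "send_rows", "arguments": {
  "plan": [
    {"linear":[-0.8,0.1,-0.88],"roll":0},
    {"linear":[-0.8,0.1,-0.88],"roll":0},
    {"linear":[-0.8,0.1,-0.88],"roll":0},
    {"linear":[-0.8,0.1,-0.88],"roll":0},
    {"linear":[-0.8,0.1,-0.88],"roll":0}
  ]
}}

```text
t: 2.68
tcp_pos: [0.4079, -0.1267, 0.1945]
tool_rot: [0.092, -0.701, 0.701, -0.093]
force: [0.4, 0.5, 0.6]
finger_gap: 0.003
```

Request:
{"name": "send_rows", "arguments": {
  "plan": [
    {"linear":[-0.8,0,-0.88],"roll":0},
    {"linear":[-0.8,0,-0.88],"roll":0},
    {"linear":[-0.8,0,-0.88],"roll":0},
    {"linear":[-0.8,0,-0.88],"roll":0},
    {"linear":[-0.6,0,-0.8],"roll":0}
  ]
}}

```text
t: 3.3
tcp_pos: [0.4846, 0.0283, 0.1946]
tool_rot: [0.092, -0.701, 0.701, -0.093]
force: [0.1, -0.7, -1.0]
finger_gap: 0.002
```

```bash
python3 -c "
from h import *
import cv2
to(-118,130,52)
for n in('top','scene'):cv2.imwrite('pics/a_'+n+'.png',manip.snapshot(n))
a=cv2.imread('pics/a_top.png')[125:230,230:340];b=cv2.imread('pics/a_scene.png')[140:285,150:290]
cv2.imwrite('pics/a.png',np.hstack([cv2.resize(a,(400,382)),cv2.resize(b,(369,382))]))
"
```

```text
t 3.3 clamp mm [-117.7  141.3  194.6] Ftool [0.11 0.96 0.67] gap 0.002
units [0.01 4.75 0.37]
```

View pics/a.png

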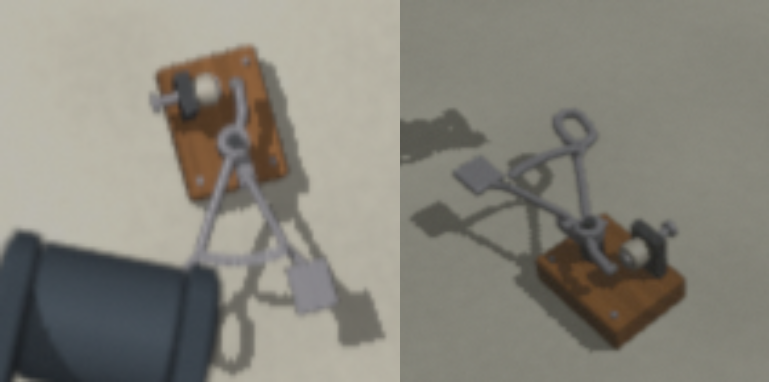

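Request:
{"name": "send_rows", "arguments": {
  "plan": [
    {"linear":[0,0.95,0],"roll":0},
    {"linear":[0,0.95,0],"roll":0},
    {"linear":[0,0.95,0],"roll":0},
    {"linear":[0,0.95,0],"roll":0},
    {"linear":[0,0.95,0],"roll":0}
  ]
}}

```text
t: 4.03
tcp_pos: [0.4837, 0.0263, 0.0512]
tool_rot: [0.092, -0.701, 0.701, -0.093]
force: [0.4, 0.6, -0.9]
finger_gap: -0.0
```

```bash
python3 -c "
from h import *
import cv2
st()
for n in('top','scene'):cv2.imwrite('pics/b_'+n+'.png',manip.snapshot(n))
a=cv2.imread('pics/b_top.png')[125:230,230:340];b=cv2.imread('pics/b_scene.png')[120:265,150:290]
cv2.imwrite('pics/b.png',np.hstack([cv2.resize(a,(400,382)),cv2.resize(b,(369,382))]))
"
```

```text
t 4.03 clamp mm [-119.1  139.5   51.2] Ftool [-0.52  0.9  -0.49] gap -0.0
```

View pics/b.png

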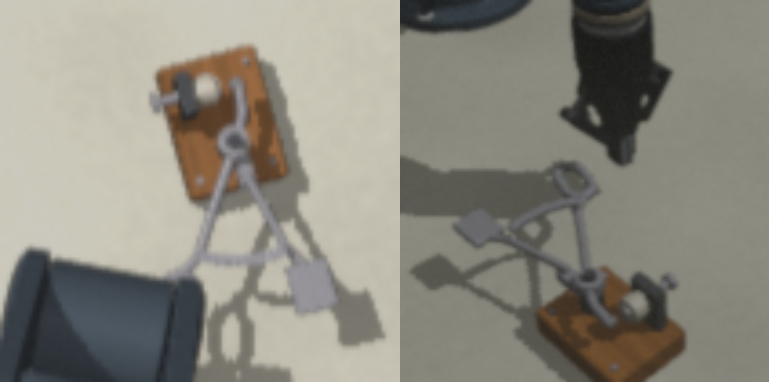

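```bash
python3 -c "
from h import *
s,T,cl=st()
c=manip.get_calibration('scene');M=c['cam_to_world'];f=192/np.tan(np.radians(c['fovy']/2))
for u,v in [(622,164),(630,155),(565,115),(612,145),(665,75),(637,135),(650,100),(585,140)]:
    px,py=150+(u-400)/2.636,120+v/2.634
    d=M[:3,:3]@np.array([(px-c['cx'])/f,(py-c['cy'])/f,1]);o=M[:3,3]-s['tcp_pos']
    n=T[:,0];k=-(o@n)/(d@n);print(u,v,(T.T@(o+k*d)*1e3).round(0))
"
```

```text
t 4.12 clamp mm [-120.8  140.4   49.8] Ftool [ 0.83  0.62 -0.28] gap 0.003
622 164 [-0. 18. -2.]
630 155 [  0.  12. -14.]
565 115 [  0. -81.  61.]
612 145 [  0. -14.   9.]
665 75 [ -0. -64. -65.]
637 135 [ -0.  -8. -24.]
650 100 [ -0. -43. -44.]
585 140 [ -0. -39.  41.]
```

Request:
{"name": "send_rows", "arguments": {
  "plan": [
    {"linear":[0,-0.2,0],"roll":0},
    {"linear":[0,0,0.2],"roll":0},
    {"linear":[0,0,0.2],"roll":0},
    {"linear":[0,0,0.2],"roll":0},
    {"linear":[0,0,0.2],"roll":0}
  ]
}}

```text
t: 4.75
tcp_pos: [0.4901, 0.0035, 0.058]
tool_rot: [0.092, -0.701, 0.701, -0.093]
force: [0.5, 0.8, 0.9]
finger_gap: -0.005
```

```bash
python3 -c "
from h import *
st();st();st()"
```

```text
t 4.75 clamp mm [-119.2  115.8   58. ] Ftool [-0.65 -0.88 -0.65] gap -0.005
t 4.75 clamp mm [-119.2  115.8   58. ] Ftool [-0.65 -0.88 -0.65] gap -0.005
t 4.75 clamp mm [-119.2  115.8   58. ] Ftool [-0.65 -0.88 -0.65] gap -0.005
```

Request:
{"name": "send_rows", "arguments": {
  "plan": [
    {"linear":[0,0,0.1],"roll":0},
    {"linear":[0,0,0.1],"roll":0},
    {"linear":[0.02,0,0.1],"roll":0},
    {"linear":[0.03,0,0.1],"roll":0},
    {"linear":[0.03,0,0.1],"roll":0}
  ]
}}

```text
t: 5.38
tcp_pos: [0.4899, -0.0106, 0.0576]
tool_rot: [-0.094, 0.702, -0.7, 0.092]
force: [-3.4, 2.4, 0.8]
finger_gap: 0.003
```

```bash
python3 -c "
from h import *
st()"
```

```text
t 5.38 clamp mm [-123.2  102.3   57.6] Ftool [ 2.68 -0.74 -3.16] gap 0.003
```

Request:
{"name": "send_rows", "arguments": {
  "plan": [
    {"linear":[0.06,0,0.1],"roll":0},
    {"linear":[0.06,0,0.1],"roll":0},
    {"linear":[0.06,0,0.1],"roll":0},
    {"linear":[0.06,0,0.1],"roll":0},
    {"linear":[0.06,0,0.1],"roll":0}
  ]
}}

```text
t: 6.0
tcp_pos: [0.4853, -0.0273, 0.0576]
tool_rot: [-0.093, 0.702, -0.7, 0.092]
force: [-2.6, 6.4, 1.2]
finger_gap: 0.003
```

```bash
python3 -c "
from h import *
st()"
```

```text
t 6.0 clamp mm [-132.2   87.6   57.6] Ftool [ 0.81 -1.2  -6.85] gap 0.003
```

Request:
{"name": "send_rows", "arguments": {
  "plan": [
    {"linear":[0.03,0,0.06],"roll":0},
    {"linear":[0.03,0,0.06],"roll":0},
    {"linear":[0.03,0,0.06],"roll":0},
    {"linear":[0.03,0,0.06],"roll":0},
    {"linear":[0.03,0,0.06],"roll":0}
  ]
}}

```text
t: 6.62
tcp_pos: [0.4837, -0.0374, 0.0577]
tool_rot: [-0.093, 0.701, -0.701, 0.092]
force: [-4.4, 5.2, 0.6]
finger_gap: 0.001
```

```bash
python3 -c "
from h import *
st()"
```

```text
t 6.62 clamp mm [-136.5   78.3   57.7] Ftool [ 2.91 -0.54 -6.14] gap 0.001
```

Request:
{"name": "send_rows", "arguments": {
  "plan": [
    {"linear":[0.03,0,0.06],"roll":0},
    {"linear":[0.03,0,0.06],"roll":0},
    {"linear":[0.03,0,0.06],"roll":0},
    {"linear":[0.02,0,0.04],"roll":0},
    {"linear":[0,0,0],"roll":0}
  ]
}}

```text
t: 7.25
tcp_pos: [0.4826, -0.0446, 0.0578]
tool_rot: [-0.093, 0.701, -0.701, 0.092]
force: [-3.6, 3.9, 0.3]
finger_gap: -0.001
```

```bash
python3 -c "
from h import *
st()"
```

```text
t 7.25 clamp mm [-139.6   71.6   57.8] Ftool [ 2.43 -0.26 -4.71] gap -0.001
```

Request:
{"name": "send_rows", "arguments": {
  "plan": [
    {"linear":[0.02,0,0.05],"roll":0},
    {"linear":[0.01,0,0.05],"roll":0},
    {"linear":[0.01,0,0.05],"roll":0},
    {"linear":[0.01,0,0.04],"roll":0},
    {"linear":[0,0,0],"roll":0}
  ]
}}

```text
t: 7.88
tcp_pos: [0.482, -0.05, 0.0576]
tool_rot: [-0.093, 0.702, -0.7, 0.092]
force: [-2.5, 7.4, 0.6]
finger_gap: -0.001
```

```bash
python3 -c "
from h import *
st()"
```

```text
t 7.88 clamp mm [-141.6   66.7   57.6] Ftool [ 0.5  -0.6  -7.77] gap -0.001
```

Request:
{"name": "send_rows", "arguments": {
  "plan": [
    {"linear":[0.01,0,0.04],"roll":0},
    {"linear":[0.01,0,0.04],"roll":0},
    {"linear":[0.01,0,0.04],"roll":0},
    {"linear":[0,0,0],"roll":0},
    {"linear":[0,0,0],"roll":0}
  ]
}}

```text
t: 8.5
tcp_pos: [0.4818, -0.0531, 0.0576]
tool_rot: [-0.093, 0.702, -0.7, 0.092]
force: [-2.9, 8.2, 1.0]
finger_gap: -0.002
```

```bash
python3 -c "
from h import *
st()"
```

```text
t 8.5 clamp mm [-142.7   63.7   57.6] Ftool [ 0.71 -0.93 -8.68] gap -0.002
```

Request:
{"name": "send_rows", "arguments": {
  "plan": [
    {"linear":[0.01,0,0.04],"roll":0},
    {"linear":[0.01,0,0.04],"roll":0},
    {"linear":[0.01,0,0.04],"roll":0},
    {"linear":[0,0,0],"roll":0},
    {"linear":[0,0,0],"roll":0}
  ]
}}

```text
t: 9.12
tcp_pos: [0.4815, -0.0559, 0.0575]
tool_rot: [-0.093, 0.703, -0.7, 0.091]
force: [-2.3, 12.6, 0.3]
finger_gap: -0.005
```

```bash
python3 -c "
from h import *
st()"
```

```text
t 9.12 clamp mm [-143.7   61.    57.5] Ftool [ -1.04  -0.25 -12.75] gap -0.005
```

Request:
{"name": "send_rows", "arguments": {
  "plan": [
    {"linear":[0.01,0,0.04],"roll":0},
    {"linear":[0,0,0.03],"roll":0},
    {"linear":[0,0,0],"roll":0},
    {"linear":[0,0,0],"roll":0},
    {"linear":[0,0,0],"roll":0}
  ]
}}

```text
t: 9.75
tcp_pos: [0.4814, -0.0573, 0.0575]
tool_rot: [-0.094, 0.703, -0.699, 0.091]
force: [-1.4, 14.7, 1.2]
finger_gap: -0.002
```

```bash
python3 -c "
from h import *
st()"
```

```text
t 9.75 clamp mm [-144.2   59.8   57.5] Ftool [ -2.43  -1.16 -14.55] gap -0.002
```

Request:
{"name": "send_rows", "arguments": {
  "plan": [
    {"linear":[0,0,0.03],"roll":0},
    {"linear":[0,0,0.03],"roll":0},
    {"linear":[0,0,0],"roll":0},
    {"linear":[0,0,0],"roll":0},
    {"linear":[0,0,0],"roll":0}
  ]
}}

```text
t: 10.38
tcp_pos: [0.4814, -0.0588, 0.0575]
tool_rot: [-0.094, 0.703, -0.699, 0.091]
force: [-2.2, 15.2, 2.3]
finger_gap: -0.004
```

```bash
python3 -c "
from h import *
st()
import cv2
for n in('top','scene'):cv2.imwrite('pics/c_'+n+'.png',manip.snapshot(n))
a=cv2.imread('pics/c_top.png')[125:230,230:340];b=cv2.imread('pics/c_scene.png')[140:285,150:290]
cv2.imwrite('pics/c.png',np.hstack([cv2.resize(a,(400,382)),cv2.resize(b,(369,382))]))
"
```

```text
t 10.38 clamp mm [-144.6   58.3   57.5] Ftool [ -1.83  -2.19 -15.26] gap -0.004
```

View pics/c.png

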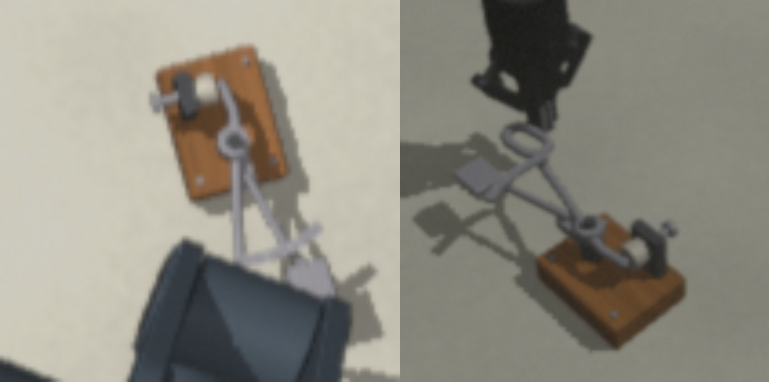

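Request:
{"name": "send_rows", "arguments": {
  "plan": [
    {"linear":[0,0,0.03],"roll":0},
    {"linear":[0,0,0.02],"roll":0},
    {"linear":[0,0,0],"roll":0},
    {"linear":[0,0,0],"roll":0},
    {"linear":[0,0,0],"roll":0}
  ]
}}

```text
t: 11.1
tcp_pos: [0.4814, -0.0603, 0.0573]
tool_rot: [-0.094, 0.703, -0.699, 0.09]
force: [-2.4, 14.1, 1.6]
finger_gap: 0.001
```

```bash
python3 -c "
from h import *
st()
"
```

```text
t 11.1 clamp mm [-145.1   56.9   57.3] Ftool [ -1.3   -1.55 -14.23] gap 0.001
```

Request:
{"name": "send_rows", "arguments": {
  "plan": [
    {"linear":[0,0,0.03],"roll":0},
    {"linear":[0,0,0.02],"roll":0},
    {"linear":[0,0,0],"roll":0},
    {"linear":[0,0,0],"roll":0},
    {"linear":[0,0,0],"roll":0}
  ]
}}

```text
t: 11.72
tcp_pos: [0.4814, -0.0611, 0.0572]
tool_rot: [-0.094, 0.704, -0.699, 0.09]
force: [-3.3, 16.3, 0.2]
finger_gap: -0.004
```

```bash
python3 -c "
from h import *
st()
"
```

```text
t 11.72 clamp mm [-145.3   56.1   57.2] Ftool [ -1.04  -0.09 -16.61] gap -0.004
```

Request:
{"name": "send_rows", "arguments": {
  "plan": [
    {"linear":[0,0,0.02],"roll":0},
    {"linear":[0,0,0.01],"roll":0},
    {"linear":[0,0,0],"roll":0},
    {"linear":[0,0,0],"roll":0},
    {"linear":[0,0,0],"roll":0}
  ]
}}

```text
t: 12.35
tcp_pos: [0.4813, -0.0617, 0.0572]
tool_rot: [-0.095, 0.704, -0.698, 0.09]
force: [-3.3, 17.3, 2.0]
finger_gap: -0.002
```

```bash
python3 -c "
from h import *
st()
"
```

```text
t 12.35 clamp mm [-145.5   55.6   57.2] Ftool [ -1.28  -1.82 -17.57] gap -0.002
```

Steady 17 N: home. Back off in y gently, away from the loop.

Request:
{"name": "send_rows", "arguments": {
  "plan": [
    {"linear":[0,0,-0.1],"roll":0},
    {"linear":[0,0,-0.2],"roll":0},
    {"linear":[0,0,-0.3],"roll":0},
    {"linear":[0,0,-0.4],"roll":0},
    {"linear":[0,0,-0.5],"roll":0}
  ]
}}

```text
t: 12.98
tcp_pos: [0.4745, -0.0226, 0.0581]
tool_rot: [0.091, -0.701, 0.702, -0.093]
force: [0.4, -0.9, 0.2]
finger_gap: -0.002
```

```bash
python3 -c "
from h import *
to(-129,86,150)
import cv2
for n in('top','scene'):cv2.imwrite('pics/d_'+n+'.png',manip.snapshot(n))
a=cv2.imread('pics/d_top.png')[125:230,230:340];b=cv2.imread('pics/d_scene.png')[140:285,150:290]
cv2.imwrite('pics/d.png',np.hstack([cv2.resize(a,(400,382)),cv2.resize(b,(369,382))]))
"
```

```text
t 12.97 clamp mm [-141.3   95.    58.1] Ftool [-0.12 -0.15  0.97] gap -0.002
units [-0.42 -3.06  0.3 ]
```

View pics/d.png

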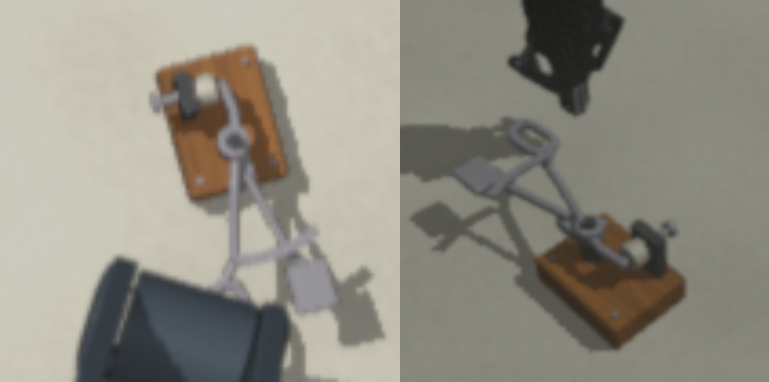

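Request:
{"name": "send_rows", "arguments": {
  "plan": [
    {"linear":[0,-0.6,0],"roll":0},
    {"linear":[0,-0.6,0],"roll":0},
    {"linear":[0,-0.6,0],"roll":0},
    {"linear":[0,-0.6,0],"roll":0},
    {"linear":[0,-0.6,0],"roll":0}
  ]
}}

```text
t: 13.7
tcp_pos: [0.4736, -0.0227, 0.1485]
tool_rot: [0.092, -0.701, 0.701, -0.093]
force: [0.5, -0.3, 0.5]
finger_gap: -0.002
```

```bash
python3 -c "
from h import *
to(-131,-31,100)
import cv2
cv2.imwrite('pics/e.png',np.hstack([cv2.resize(manip.snapshot('scene')[190:270,180:270],None,fx=4.4,fy=4.4,interpolation=2),cv2.resize(cv2.imread('pics/scene0.png')[190:270,180:270],None,fx=4.4,fy=4.4,interpolation=2)]))
"
```

```text
t 13.7 clamp mm [-142.2   95.1  148.5] Ftool [-0.42 -0.53  0.41] gap -0.002
units [-0.44  1.62  4.2 ]
```

View pics/e.png

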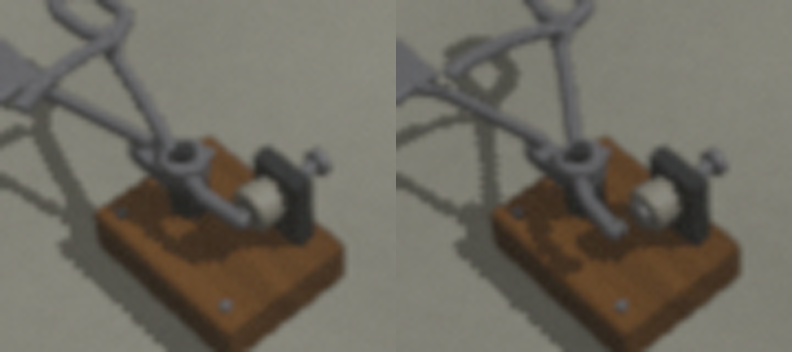

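Request:
{"name": "send_rows", "arguments": {
  "plan": [
    {"linear":[-0.09,0,0.84],"roll":0},
    {"linear":[-0.09,0,0.84],"roll":0},
    {"linear":[-0.09,0,0.84],"roll":0},
    {"linear":[-0.09,0,0.84],"roll":0},
    {"linear":[-0.08,0,0.84],"roll":0}
  ]
}}

```text
t: 14.38
tcp_pos: [0.5193, -0.142, 0.1476]
tool_rot: [0.093, -0.701, 0.701, -0.093]
force: [0.7, 0.7, -0.4]
finger_gap: 0.001
```

Request:
{"name": "send_rows", "arguments": {
  "plan": [
    {"linear":[0,0.5,0],"roll":0},
    {"linear":[0,0.5,0],"roll":0},
    {"linear":[0,0.5,0],"roll":0},
    {"linear":[0,0.4,0],"roll":0},
    {"linear":[0,0,0],"roll":0}
  ]
}}

```text
t: 15.0
tcp_pos: [0.5179, -0.1399, 0.0895]
tool_rot: [-0.094, 0.702, -0.7, 0.092]
force: [-0.2, 0.1, -0.2]
finger_gap: 0.001
```

```bash
python3 -c "
from h import *
to(-131,-31,72)
import cv2
for n in('top','scene'):cv2.imwrite('pics/f_'+n+'.png',manip.snapshot(n))
a=cv2.imread('pics/f_top.png')[125:230,230:340];b=cv2.imread('pics/f_scene.png')[140:285,150:290]
cv2.imwrite('pics/f.png',np.hstack([cv2.resize(a,(400,382)),cv2.resize(b,(369,382))]))
"
```

```text
t 15.0 clamp mm [-131.8  -29.7   89.5] Ftool [ 0.15  0.15 -0.1 ] gap 0.001
units [-0.03  0.58  0.04]
```

View pics/f.png

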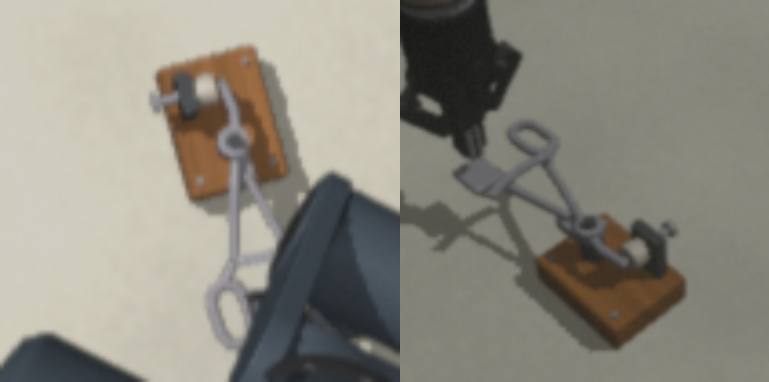

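Request:
{"name": "send_rows", "arguments": {
  "plan": [
    {"linear":[0,0.15,0],"roll":0},
    {"linear":[0,0.15,0],"roll":0},
    {"linear":[0,0.1,0],"roll":0},
    {"linear":[0,0.1,0],"roll":0},
    {"linear":[0,0.06,0],"roll":0}
  ]
}}

```text
t: 15.72
tcp_pos: [0.5187, -0.1407, 0.0738]
tool_rot: [-0.093, 0.701, -0.701, 0.093]
force: [0.4, 0.3, -0.1]
finger_gap: -0.002
```

```bash
python3 -c "
from h import *
st()"
```

```text
t 15.72 clamp mm [-131.2  -30.7   73.8] Ftool [-0.44  0.06 -0.16] gap -0.002
```

Tips about 66, just above the plate. Press on.

Request:
{"name": "send_rows", "arguments": {
  "plan": [
    {"linear":[0,0.05,0],"roll":0},
    {"linear":[0,0.05,0],"roll":0},
    {"linear":[0,0.05,0],"roll":0},
    {"linear":[0,0.05,0],"roll":0},
    {"linear":[0,0,0],"roll":0}
  ]
}}

```text
t: 16.35
tcp_pos: [0.5189, -0.1409, 0.068]
tool_rot: [0.093, -0.701, 0.701, -0.093]
force: [-0.1, -0.8, 2.7]
finger_gap: 0.0
```

```bash
python3 -c "
from h import *
st()"
```

```text
t 16.35 clamp mm [-131.1  -30.8   68. ] Ftool [ 0.32 -2.73  0.78] gap 0.0
```

Request:
{"name": "send_rows", "arguments": {
  "plan": [
    {"linear":[0,0.04,0],"roll":0},
    {"linear":[0,0.04,0],"roll":0},
    {"linear":[0,0.03,0],"roll":0},
    {"linear":[0,0,0],"roll":0},
    {"linear":[0,0,0],"roll":0}
  ]
}}

```text
t: 16.98
tcp_pos: [0.5189, -0.1408, 0.0648]
tool_rot: [0.093, -0.701, 0.701, -0.093]
force: [-1.3, -1.1, 3.5]
finger_gap: 0.002
```

```bash
python3 -c "
from h import *
st()
import cv2
b=manip.snapshot('scene')[140:285,150:290]
cv2.imwrite('pics/g.png',cv2.resize(b,None,fx=3,fy=3))
"
```

```text
t 16.98 clamp mm [-131.1  -30.8   64.8] Ftool [ 1.56 -3.47  0.74] gap 0.002
```

View pics/g.png

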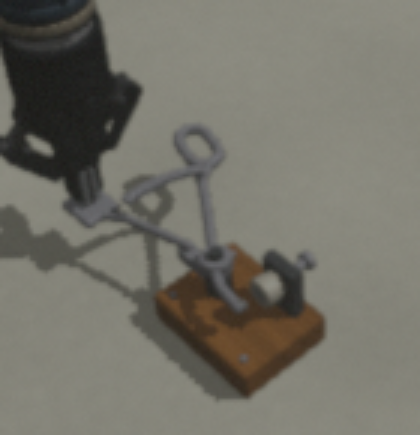

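Request:
{"name": "send_rows", "arguments": {
  "plan": [
    {"linear":[0,-0.2,0],"roll":0},
    {"linear":[0,-0.4,0],"roll":0},
    {"linear":[0,-0.6,0],"roll":0},
    {"linear":[0,-0.8,0],"roll":0},
    {"linear":[0,-0.8,0],"roll":0}
  ]
}}

```text
t: 17.65
tcp_pos: [0.5184, -0.1402, 0.1497]
tool_rot: [-0.093, 0.701, -0.701, 0.092]
force: [-0.0, -0.8, -0.1]
finger_gap: 0.003
```

Request:
{"name": "send_rows", "arguments": {
  "plan": [
    {"linear":[0.4,-0.2,0.4],"roll":0},
    {"linear":[0.6,0,0.7],"roll":0},
    {"linear":[0.6,0,0.7],"roll":0},
    {"linear":[0.4,0,0.6],"roll":0},
    {"linear":[0,0,0],"roll":0}
  ]
}}

```text
t: 18.27
tcp_pos: [0.4784, -0.2274, 0.1542]
tool_rot: [-0.092, 0.701, -0.701, 0.091]
force: [0.3, -0.1, -0.6]
finger_gap: -0.003
```

```bash
python3 -c "
from h import *
st()
import cv2
s=manip.snapshot('scene');t=manip.snapshot('top')
A=[s[190:270,180:270],cv2.imread('pics/scene0.png')[190:270,180:270]]
B=[t[130:220,255:345],cv2.imread('pics/top0.png')[130:220,255:345]]
f=lambda L:np.hstack([cv2.resize(x,(390,290),interpolation=2) for x in L])
cv2.imwrite('pics/h.png',np.vstack([f(A),f(B)]))
for q in('weight','tumbler','stand','bow'):
  print(q,manip.look_for('top',q)[0])
"
```

```text
t 18.27 clamp mm [-193.8 -103.   154.2] Ftool [-0.23  0.64  0.21] gap -0.003
weight {'extent': [271.6, 145.8, 307.5, 220.0], 'p': 0.19}
tumbler {'extent': [139.9, 159.0, 169.9, 185.4], 'p': 0.58}
stand {'extent': [102.6, 201.6, 147.0, 264.4], 'p': 0.75}
bow {'extent': [274.9, 167.0, 306.3, 217.2], 'p': 0.91}
```

View pics/h.png

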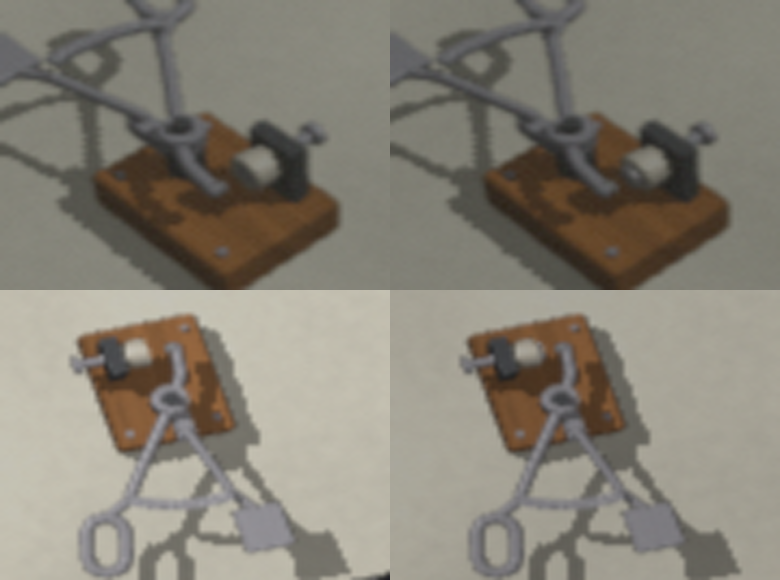

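The handle is fully open, matching the start picture, and the bush sits flush where it stuck out before. The tumbler and stand have not moved. The weight is hidden from the top camera by the arm, and the arm passed more than 100 mm above it.

```bash
python3 -c "
from station import manip
manip.snapshot('scene');print(manip.look_for('scene','weight')[:1])
manip.sign_off()"
```

```text
[{'extent': [94.3, 233.8, 129.7, 263.4], 'p': 0.67}]
the job is handed in; nothing more can be done
```

I pressed the bush home in the cap, freed the ratchet with the thumb plate, and handed the job in at about 18.5 s of the 51 s allowed. No verdict is reported on hand-in.

- **Pressing:** I pushed the looped handle shut with the closed fingers until the force held at about 17 N. The highest reading was about 17.7 N, taken only at the end of each move, so brief peaks between moves were not seen. Near home the force dipped once, from 15.3 to 14.2 N, before it went on rising. I took this for a tooth passing.
- **Latch:** After backing off, the tool force read about zero and the pictures showed the handle held shut. It stayed that way until I pressed the plate about 2.7 s later.
- **Release:** I pressed the thumb plate down about 6 mm with about 3.5 N, and the handle sprang open. Then I moved the tool clear.
- **Last checks:** The handle and jaw match the start pictures. The bush looks flush where it stuck out before, but this is judged by eye because the bush and jaw values cannot be read directly.
- **Other things on the mantel:** The tumbler, stand and weight were found within a few pixels of where they started. The arm hid the weight from the top camera, so I checked it in the scene picture.
- **Position disagreement:** The two cameras placed the pliers about 9 mm apart along world x. I used a value between the two, and both contacts came where expected.

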